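Load the instrument cassette in its cradle and bolt it in

TASK

Draw the cradle's barrel bolt back, set the narrow instrument cassette on the cradle's deck and slide it fully home under the rear lip, then shoot the bolt all the way across into its keeper so that the cassette is locked in. Keep the cassette level so that nothing spills, and leave the wide cassette, the bottle, the jar and the steel tumbler where they stand. Let go of everything at the end.

Things in the scene. Friction and masses are not known exactly. Their poses are not given: they have to be found in the camera images.
- cradle: Fixed metal loading cradle, its open mouth towards the robot (turned up to 0.3 rad). Origin on the bench under the middle of the bay; +x points from mouth to back wall, z up. In its frame, mm: the bay is 83 wide (y +-41.5) from x 0 to the back wall at x 71; its walls flare from x 0 to 103 wide at x -64 and stand 28 above the deck. A cassette is home with its origin at x 0 (wall touched at 1), y 0, z 12.
- deck_front (a point): Point on the flat deck's upper face (12 mm above the bench), 100 mm in front of the cradle's origin on its middle line: a cassette can be set down centred here and slid in along cradle +x. The deck spans x -150 to 80, y -77 to 97 mm in the cradle frame. Axes as the cradle's.
- rear_lip (a point): Middle of the front lower edge of the rear lip, a plate that overhangs the back of the bay from cradle x 45 to 77 mm, underside 36 mm and top 41 mm above the deck. The cassette's end slides in under it; it cannot be lowered straight into place.
- bolt (a joint): Travel of the barrel bolt, m, towards cradle -y: 0 drawn back (nose at cradle y 46 mm, mouth free), 0.110 fully home, a hard stop (nose 14 mm inside the keeper). Starts at 0.030 to 0.085, barring the mouth; from 0.008 on the nose meets a cassette that stands in the mouth, but it passes one that is home with 4 mm to spare. No spring; it stays where left; friction 2.5 N plus 8 N s/m.
- bolt_grip (a point): Grip point on the bolt's handle, 72 mm above the bench: an upright steel paddle on the tail of the 14 mm bolt rod, 12 mm thick along cradle y, 30 mm wide along x, from 30 to 90 mm high. In the cradle frame it lies at x -81 mm, y 215 mm minus the travel. Rod centre 26 mm high; its two guide blocks (x -96 to -66, y 49 to 90, 39 mm high) stand left of the mouth. Axes as the cradle's.
- keeper (a point): Middle of the keeper, a dark steel arch right of the cradle's mouth (cradle x -97 to -65, y -50 to -70 mm, 42 mm high) whose 18 mm opening takes the bolt's nose.
- cassette: The narrow instrument cassette, loose: open steel tray 140 mm long (own x), 76 mm wide (y), 32 mm high with a few instruments fixed in it, 0.25 to 0.5 kg. Origin under its centre. Both ends are alike, so either may go in first. A rigid bail handle stands over its middle.
- cassette_bar (a point): Middle of the bail handle's bar, 70 mm above the narrow cassette's underside: a flat bar along the cassette's y, 74 mm long, 12 mm thick (along cassette x) and 14 mm high, on two posts at its ends (62 mm apart inside).
- wide_cassette: Bystander: a cassette of the same make and steel but 112 mm wide (140 long, 32 high, bail handle bar to 77 mm); too wide for the cradle. Origin under its centre. Stands on the other side of the bench from the narrow one; which side is which varies.
- bottle: Bystander: white plastic bottle, 56 mm diameter, 150 mm high, standing left of the cradle's bay beyond the bolt handle's track. Origin under its centre.
- jar: Bystander: closed glass jar, 54 mm diameter, 75 mm high, standing right of the cradle's bay. Origin under its centre.
- tumbler: Bystander: open steel tumbler, 60 mm across the rim, 100 mm high, standing 120 to 140 mm from the narrow cassette's middle, off its +x end. Origin under its centre.

How it is judged (in metres and radians):
On the way, in this order (a step that is already met when the one before it is completed fails the run):
1. the narrow cassette is fully home in the cradle, flat on the deck under the rear lip, with the bolt still drawn back (x of cassette in the frame of cradle between -0.007 and 0.006 m and y of cassette in the frame of cradle between -0.007 and 0.007 m and z of cassette in the frame of cradle between 0.008 and 0.016 m and angle between the x axis of cassette and the x axis of cradle, either way round below 0.09 rad and angle between cassette's own z axis and vertical below 0.06 rad and value of joint bolt below 0.02 m), for 0.2 s.
2. the bolt is shot fully into its keeper with the cassette home (x of cassette in the frame of cradle between -0.007 and 0.006 m and y of cassette in the frame of cradle between -0.007 and 0.007 m and z of cassette in the frame of cradle between 0.008 and 0.016 m and angle between the x axis of cassette and the x axis of cradle, either way round below 0.09 rad and angle between cassette's own z axis and vertical below 0.06 rad and value of joint bolt above 0.102 m), for 0.2 s.
At the end, for the whole second after the job is handed in: The narrow cassette stands home in the cradle (origin within 7 mm of the bay's middle along and across, flat on the deck within 4 mm and 0.06 rad, in line within 0.09 rad), at rest, and the bolt's travel exceeds 102 mm of 110. The wide cassette, bottle, jar and tumbler stand where they were (all of step 2 and linear speed of cassette below 0.02 m/s); the robot touches nothing.
It fails at once if the narrow cassette is tipped by more than 0.5 rad (angle between cassette's own z axis and vertical above 0.5 rad).
It fails at once if the wide cassette is shifted by more than 20 mm or tipped (distance of wide_cassette from where it was at the start of the episode above 0.02 m or angle between wide_cassette's own z axis and vertical above 0.3 rad).
It fails at once if the bottle is shifted by more than 20 mm or tipped (distance of bottle from where it was at the start of the episode above 0.02 m or angle between bottle's own z axis and vertical above 0.3 rad).
It fails at once if the jar is shifted by more than 20 mm or tipped (distance of jar from where it was at the start of the episode above 0.02 m or angle between jar's own z axis and vertical above 0.3 rad).
It fails at once if the tumbler is shifted by more than 20 mm or tipped (distance of tumbler from where it was at the start of the episode above 0.02 m or angle between tumbler's own z axis and vertical above 0.3 rad).
It also fails if it takes over 72 s, if anything falls off the work surface, if the arm or the gripper's body presses on something with over 40 N, if the wrist force passes 120 N, or if a joint passes its speed limit or range.

ROBOT

A 6-joint arm with a two-finger parallel gripper is mounted at the origin on the work surface. World frame = base frame: x ahead of the robot, y to its left, z up, the work surface at z = 0. Lengths are in mm, angles in rad, forces in N, time in s.
With the tool pointing down it reaches from about 350 to 975 mm from the base axis. Payload 7.1 kg.
Tool frame: the origin (TCP) lies on the mounting face of the last link; the fingertips stand 182 mm ahead of it and the grasp point (between the pads) lies 163 mm ahead of it (ctrl.tcp_to_tips is the distance from the TCP to the fingertips, in mm); z points along the fingers, y is the direction in which the jaws open and shut (so a half turn about z gives the same grasp; the last joint's range is limited). The gripper opens to 88 mm and grips with 3 to 60 N. Pads are 20 mm wide; open, the fingers measure 115 mm over their backs; the gripper's body (75 mm by 178 mm) begins 61 mm behind the grasp point.
Start: joints at [1.083, 0.423, 1.63, -0, 1.089, -0.019], TCP at [282.353, 557.569, 404.675] pointing down, gripper open.
Joint ranges: [-3, 3], [-0.9, 2.11], [0.09, 2.58], [-1.31, 4.45], [0.11, 2.69], [-2.54, 2.54]. Speed limits (rad/s): [2.39, 2.39, 3.01, 3.14, 3.14, 3.14].

INTERFACE

Orientations are given as a rotation vector (axis times angle).
In Python, from workcell import ctrl gives the robot as it stands. The module is installed in compiled form; this text tells all that it offers.
- The arm moves only by the tool send_rows, never from a script. Its argument "commands" is a list of rows, each an object with "translation": the shift along the world's x, y, z normalised to -1 to 1, where 1 is 0.1 m, a list of three; "twist": the turn, a rotation vector about the world's x, y, z normalised to -1 to 1, where 1 is 0.5 rad, a list of three. A call has exactly 10 rows; each row is the pose to reach, as a shift and turn from the pose commanded when the call began; what a row does not reach only later rows make up. A row lasts 1/10 s, in which the tool goes at most 50 mm and 8.59 degrees, less where a joint would pass 70% of its speed; a pose out of reach is approached as far as the arm can. A call with a number of a shift or a turn outside -1 to 1 is refused whole. A call with a gripper value outside its range is refused whole. "grip" is the closure, from -1 (fully open) to 1 (shut), set as the call begins (left out, the last holds). The fingers move at their own pace and stop on an object; the grip force is fixed at half the most. Time passes only in rows, so rows that repeat a pose let the fingers close, or fill a call up. It gives the time, the measured TCP pose, the force and the opening at its end, in the units of the state.
- ctrl.get_obs(): the state, without advancing time (a new reading comes with each control period).
- ctrl.get_image(name): name is "scene" or "top" or "wrist"; returns a dict with "img" (420x560x3 uint8, red, green, blue), "intrinsics" (3x3 intrinsics, pixels), "cam_to_world" (4x4, takes a point from camera to world coordinates). Camera axes: x right, y down, z forward; pixel columns grow to the right and rows downward; lengths in mm; the calibration is good to about 2 mm. A picture is of the moment at which its call begins. There is no depth.
- ctrl.close_job(): hands the job in, once; it reports no verdict.
The state is a dict: "t": time; "qpos": joint angles; "qvel": joint speeds; "joint_torque": joint torques, N m; "ee_pos": TCP position; "orientation": TCP orientation; "ft_force": force on the tool from outside, world axes, zero at the start; "moment": the same for the moment, N m; "width": finger opening in mm.
Only numpy, scipy, OpenCV 4.12 (cv2) and the standard library are available. Lean on these libraries where they do the work, as an engineer would, in place of code of your own. Each camera call takes 0.05 s, during which the arm holds its last target. There are 200 camera calls.

## Working session

There is one attempt and no reset: what is moved stays moved. The work goes in short steps, Python scripts to look and compute and a tool call to move; the robot and the scene stay as the last step left them, time stands still between calls to the robot, and variables do not carry over. Pictures are saved under pics/ and viewed, about 8 in all and at most 12, crops included, and the job is handed in when it is done.

Besides the shell and the picture viewer there is one more tool, called after "Request:" as a command line: name --argument value ..., lists and objects as JSON in quotes. send_rows: Moves the arm, as the interface text tells. Its arguments: {"type":"object","properties":{"commands":{"type":"array","items":{"type":"object","properties":{"translation":{"type":"array","items":{"type":"number"}},"twist":{"type":"array","items":{"type":"number"}}}}},"grip":{"type":"number"}},"required":["commands"]}

```bash
mkdir -p pics; cat > h.py <<'E'
import numpy as np, cv2
from workcell import ctrl
def grab(name,fn):
    d=ctrl.get_image(name); cv2.imwrite(f'pics/{fn}.png',d['img'][:,:,::-1]); np.savez(f'pics/{fn}.npz',K=d['intrinsics'],T=d['cam_to_world'],img=d['img']); return d
def load(fn): 
    z=np.load(f'pics/{fn}.npz'); return z['K'],z['T'],z['img']
def ray(fn,u,v):
    K,T,_=load(fn); d=T[:3,:3]@np.linalg.inv(K)@[u,v,1]; return T[:3,3],d/np.linalg.norm(d)
def onz(fn,u,v,z):
    o,d=ray(fn,u,v); return o+d*(z-o[2])/d[2]
def tri(*obs):
    A=np.zeros((3,3));b=np.zeros(3)
    for o in obs:
        p,d=ray(*o);M=np.eye(3)-np.outer(d,d);A+=M;b+=M@p
    x=np.linalg.solve(A,b); return x,[np.linalg.norm((np.eye(3)-np.outer(ray(*o)[1],ray(*o)[1]))@(x-ray(*o)[0])) for o in obs]
def proj(fn,P):
    K,T,_=load(fn); c=np.linalg.inv(T)@[*P,1]; u=K@c[:3]; return u[:2]/u[2]
E
python3 - <<'E'
from h import *
for n in('top','scene','wrist'):
    d=grab(n,n+'0'); print(n,d['intrinsics'].round(1).tolist(),d['cam_to_world'].round(3).tolist())
print(ctrl.get_obs(), ctrl.tcp_to_tips)
E
```

```text
top [[438.3, 0.0, 279.1], [0.0, 438.3, 211.0], [0.0, 0.0, 1.0]] [[-0.007, -0.991, 0.136, 426.645], [-1.0, 0.01, 0.024, -39.028], [-0.025, -0.136, -0.99, 1184.926], [0.0, 0.0, 0.0, 1.0]]
scene [[483.8, 0.0, 279.1], [0.0, 483.8, 212.1], [0.0, 0.0, 1.0]] [[-0.672, 0.543, -0.504, 1317.345], [0.741, 0.485, -0.465, 675.716], [-0.008, -0.686, -0.728, 1170.48], [0.0, 0.0, 0.0, 1.0]]
wrist [[342.3, 0.0, 279.6], [0.0, 342.3, 210.6], [0.0, 0.0, 1.0]] [[0.452, 0.854, 0.257, 210.926], [0.892, -0.432, -0.132, 592.397], [-0.002, 0.289, -0.957, 384.386], [0.0, 0.0, 0.0, 1.0]]
{'t': 0.15, 'qpos': array([ 1.08300003e+00,  4.23634143e-01,  1.63049657e+00, -8.29395911e-06,
        1.08858874e+00, -1.90121482e-02]), 'qvel': array([ 0.00031692, -0.00148753, -0.00390196,  0.00110177, -0.00034418,
       -0.00151064]), 'joint_torque': array([ 2.71037979e-04, -5.44981992e+01, -2.73919362e+01,  6.44160435e-02,
        2.04761373e-02, -1.14153165e-04]), 'ee_pos': array([282.25978139, 557.39114433, 404.1066354 ]), 'orientation': array([-7.29570366e-01, -3.05542115e+00,  1.71617521e-03]), 'ft_force': array([ 0.09475153,  1.1015321 , -0.01727392]), 'moment': array([-0.0067312 ,  0.01405794,  0.00330843]), 'width': 87.50210789591993} 182.0
```

View pics/top0.png

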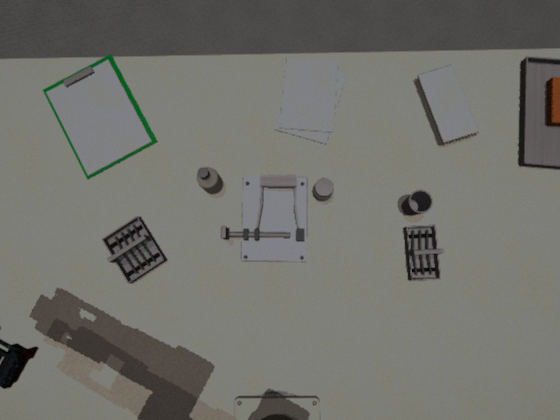

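View pics/scene0.png

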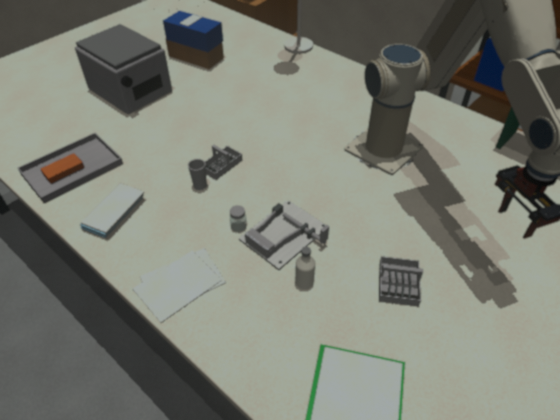

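```bash
python3 - <<'E'
from h import *
_,_,t=load('top0');_,_,s=load('scene0')
def crop(im,u0,v0,w,h,k):
    c=cv2.resize(im[v0:v0+h,u0:u0+w],None,fx=k,fy=k,interpolation=cv2.INTER_CUBIC)
    c=cv2.convertScaleAbs(c,alpha=1.3)
    for i in range(0,w,10): cv2.putText(c,str(u0+i),(i*k,8),0,.3,(255,0,0),1); cv2.line(c,(i*k,10),(i*k,14),(255,0,0),1)
    for i in range(0,h,10): cv2.putText(c,str(v0+i),(0,i*k+4),0,.3,(255,0,0),1)
    return c
o=np.zeros((600,800,3),np.uint8)
def put(c,x,y): o[y:y+c.shape[0],x:x+c.shape[1]]=c
put(crop(t,215,165,100,105,5),0,0)
put(crop(t,395,185,60,105,5),500,0)
cv2.imwrite('pics/c1.png',o[:525,:,::-1])
o[:]=0
put(crop(s,235,195,100,75,6),0,0)
put(crop(s,185,140,65,55,6)[:,:390],0,450) if 0 else None
put(crop(s,200,140,50,40,4),600,0)
cv2.imwrite('pics/c2.png',o[:460,:,::-1])
E
```

```text
(no output)
```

View pics/c1.png

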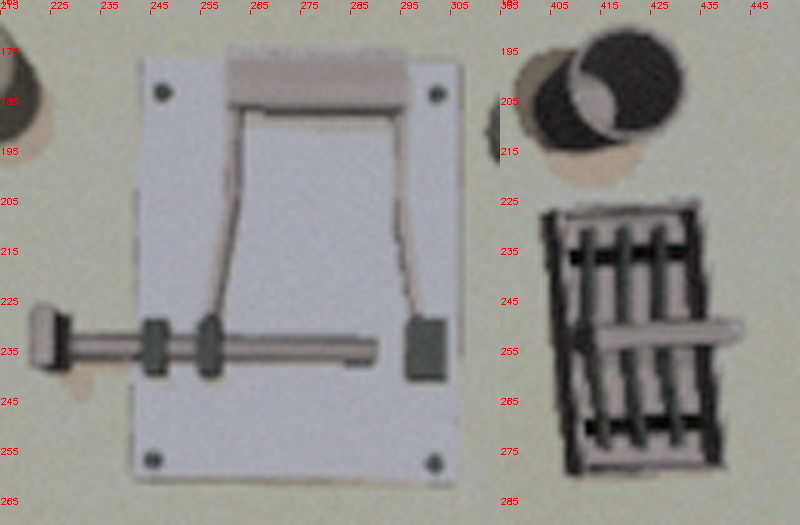

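View pics/c2.png

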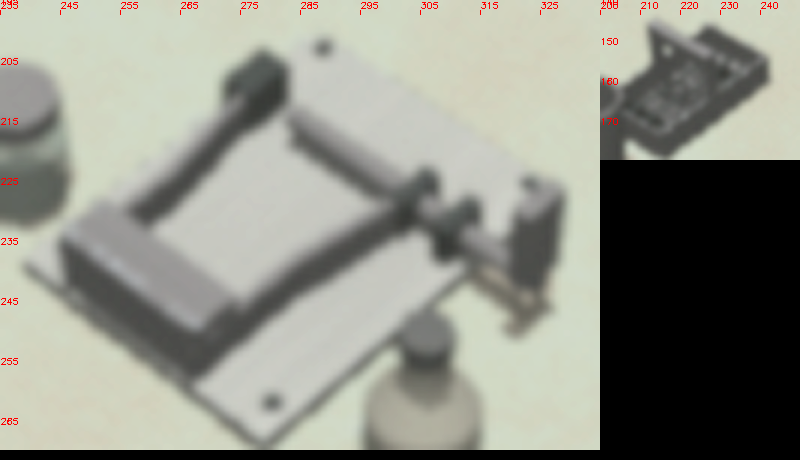

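```bash
python3 - <<'E'
from h import *
C=[(243,177),(307.2,177.4),(306.2,261.8),(241.8,261)]
P=np.array([onz('top0',*c,12)[:2] for c in C]); print(P.round(1))
print([np.linalg.norm(P[i]-P[(i+1)%4]).round(1) for i in range(4)])
ex=(P[0]+P[1]-P[2]-P[3]); th=np.arctan2(ex[1],ex[0]); ey=P[0]+P[3]-P[1]-P[2]; print('th',th,np.arctan2(-ey[0],ey[1]))
R=np.array([[np.cos(th),-np.sin(th)],[np.sin(th),np.cos(th)]]); org=P.mean(0)-R@[-35,10]; print('cradle',org)
pt=tri(('top0',223.3,232),('scene0',325.2,226.3)); print('paddle top',pt, R.T@(pt[0][:2]-org))
print('scene corner tri TL', tri(('top0',243,177),('scene0',235+260/6,195+445/6)))
# lip
for c in[(262.4,186),(296,186.5)]: print('lip edge',R.T@(onz('top0',*c,53)[:2]-org))
# cassette rim corners z=32
for u,v in[(541,213),(696,203),(722,467),(569,474)]: print('cass',onz('top0',395+(u-500)/5,185+v/5-20,32).round(1))
for u,v in[(590,335),(741,329)]: print('bar',onz('top0',395+(u-500)/5,165+v/5,77).round(1))
for u,v in[(541,213),(696,203),(722,467),(569,474)]: print('cass',onz('top0',395+(u-500)/5,185+v/5,32).round(1))
for u,v in[(590,335),(741,329)]: print('bar185',onz('top0',395+(u-500)/5,185+v/5,77).round(1))
E
```

```text
[[682.6  87.4]
 [679.4 -88. ]
 [450.8 -81.9]
 [454.2  89.6]]
[np.float64(175.5), np.float64(228.7), np.float64(171.5), np.float64(228.5)]
th -0.018148877365338552 -0.01889813549030593
cradle [601.57068365  -8.87475627]
paddle top (array([523.90841483, 128.58862892,  93.59495223]), [np.float64(1.4504799448887193), np.float64(1.4504799448887853)]) [-80.14414807 136.03134123]
scene corner tri TL (array([684.37345984,  87.74597396,   5.42547709]), [np.float64(0.48221027912356185), np.float64(0.48221027912372844)])
lip edge [46.59606564 41.44873641]
lip edge [ 45.85090389 -46.89321077]
cass [ 590.8 -339.1   32. ]
cass [ 595.3 -420.5   32. ]
cass [ 456.7 -426.3   32. ]
cass [ 453.7 -347.4   32. ]
bar [ 522.1 -349.1   77. ]
bar [ 524.4 -424.5   77. ]
cass [ 537.8 -336.7   32. ]
cass [ 542.3 -417.6   32. ]
cass [ 405.5 -423.5   32. ]
cass [ 402.4 -345.    32. ]
bar185 [ 471.9 -346.7   77. ]
bar185 [ 474.4 -421.7   77. ]
```

Top view: cradle deck corners (243,177) to (306,262), yaw about -0.02. Paddle at (223,232), narrow cassette at (422,252) on the right with the tumbler at (420,203). Scene view: paddle top at about (325,226), which triangulates to z 94 against the 90 expected. Next I move over the paddle.

Request:
send_rows --commands '[{"translation": [0.05,-0.09,0],"twist": [0,0,0.1]},{"translation": [0.1,-0.18,0],"twist": [0,0,0.2]},{"translation": [0.15,-0.27,0],"twist": [0,0,0.3]},{"translation": [0.2,-0.36,0],"twist": [0,0,0.4]},{"translation": [0.25,-0.45,0],"twist": [0,0,0.5]},{"translation": [0.3,-0.55,0],"twist": [0,0,0.6]},{"translation": [0.35,-0.65,0],"twist": [0,0,0.7]},{"translation": [0.4,-0.75,0],"twist": [0,0,0.8]},{"translation": [0.45,-0.85,0],"twist": [0,0,0.9]},{"translation": [0.5,-0.95,0],"twist": [0,0,0.9]}]' --grip -1

```text
t: 1.15
ee_pos: [332.5, 462.0, 404.4]
orientation: [-0.029, -3.141, 0.001]
ft_force: [0.2, -0.1, -0.4]
width: 87.8
```

Request:
send_rows --commands '[{"translation": [0.05,-0.1,0],"twist": [0,0,0]},{"translation": [0.1,-0.2,0],"twist": [0,0,0]},{"translation": [0.15,-0.3,0],"twist": [0,0,0]},{"translation": [0.2,-0.4,0],"twist": [0,0,0]},{"translation": [0.25,-0.5,0],"twist": [0,0,0]},{"translation": [0.3,-0.6,0],"twist": [0,0,0]},{"translation": [0.35,-0.7,0],"twist": [0,0,0]},{"translation": [0.4,-0.8,0],"twist": [0,0,0]},{"translation": [0.45,-0.9,0],"twist": [0,0,0]},{"translation": [0.5,-1,0],"twist": [0,0,0]}]'

```text
t: 2.15
ee_pos: [382.8, 361.7, 404.7]
orientation: [0.029, 3.141, 0.0]
ft_force: [0.7, 0.8, -0.6]
width: 87.7
```

Request:
send_rows --commands '[{"translation": [0.05,-0.1,0],"twist": [0,0,0]},{"translation": [0.1,-0.2,0],"twist": [0,0,0]},{"translation": [0.15,-0.3,0],"twist": [0,0,0]},{"translation": [0.2,-0.4,0],"twist": [0,0,0]},{"translation": [0.25,-0.5,0],"twist": [0,0,0]},{"translation": [0.3,-0.6,0],"twist": [0,0,0]},{"translation": [0.35,-0.7,0],"twist": [0,0,0]},{"translation": [0.4,-0.8,0],"twist": [0,0,0]},{"translation": [0.45,-0.9,0],"twist": [0,0,0]},{"translation": [0.5,-1,0],"twist": [0,0,0]}]'

```text
t: 3.15
ee_pos: [432.7, 261.7, 404.7]
orientation: [-0.029, -3.141, 0.0]
ft_force: [0.5, 0.4, 0.1]
width: 87.6
```

Request:
send_rows --commands '[{"translation": [0.05,-0.1,0],"twist": [0,0,0]},{"translation": [0.1,-0.2,0],"twist": [0,0,0]},{"translation": [0.15,-0.3,0],"twist": [0,0,0]},{"translation": [0.2,-0.4,0],"twist": [0,0,0]},{"translation": [0.25,-0.5,0],"twist": [0,0,0]},{"translation": [0.3,-0.6,0],"twist": [0,0,0]},{"translation": [0.35,-0.7,0],"twist": [0,0,0]},{"translation": [0.4,-0.8,0],"twist": [0,0,0]},{"translation": [0.45,-0.9,0],"twist": [0,0,0]},{"translation": [0.5,-1,0],"twist": [0,0,0]}]'

```text
t: 4.15
ee_pos: [482.8, 161.7, 404.7]
orientation: [0.03, 3.141, -0.0]
ft_force: [0.1, -0.6, 0.3]
width: 87.8
```

```bash
python3 - <<'E'
from h import *
o=ctrl.get_obs(); print(o['t'],o['ee_pos'],o['orientation'],o['qpos'])
d=grab('wrist','w1'); print(d['cam_to_world'].round(3).tolist())
im=cv2.convertScaleAbs(d['img'],alpha=1.3); im=cv2.resize(im,None,fx=1.42,fy=1.42,interpolation=cv2.INTER_CUBIC)
cv2.imwrite('pics/w1b.png',im[:,:,::-1])
E
```

```text
4.15 [482.78315503 161.72516735 404.69060585] [ 2.95658615e-02  3.14140923e+00 -2.72690249e-05] [ 2.99869566e-01  2.53229433e-01  1.88291605e+00 -3.55495854e-05
  1.00541026e+00 -1.25208496e+00]
[[0.019, 0.957, 0.289, 402.886], [1.0, -0.018, -0.006, 162.328], [-0.0, 0.289, -0.957, 385.069], [0.0, 0.0, 0.0, 1.0]]
```

View pics/w1b.png

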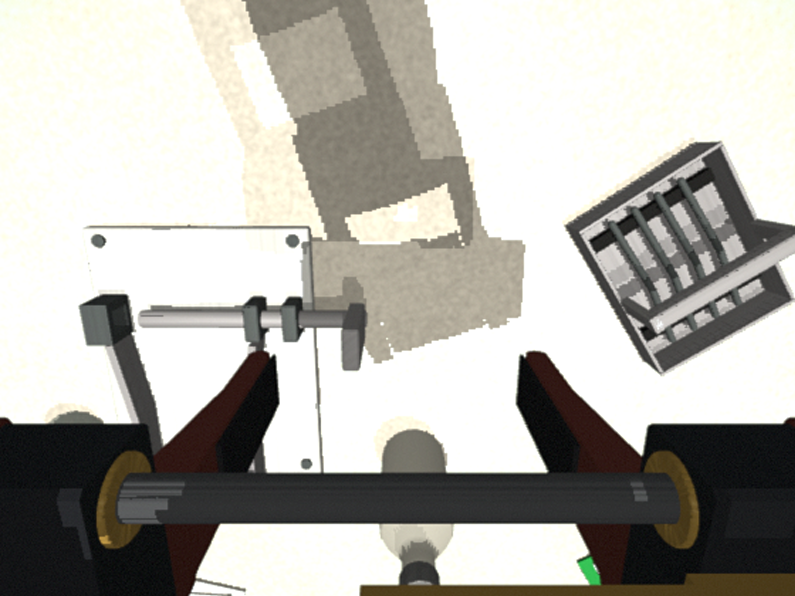

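```bash
python3 - <<'E'
from h import *
th=-.0185; R=np.array([[np.cos(th),-np.sin(th)],[np.sin(th),np.cos(th)]]); org=np.array([601.6,-8.9])
W=lambda p,z:[*(R@np.array(p)+org),z]
for y in(130,142):
  for x in(-96,-66): print('paddle',x,y,(proj('w1',W((x,y),90))*1.42).round(0), (proj('w1',W((x,y),30))*1.42).round(0))
for n,p,z in[('deckFL',(-150,97),12),('deckFR',(-150,-77),12),('keeperTL -97,-50',(-97,-50),42)]: print(n,(proj('w1',W(p,z))*1.42).round(0))
g=lambda n,u,v,z:print(n,onz('w1',u/1.42,v/1.42,z).round(1),(R.T@(onz('w1',u/1.42,v/1.42,z)[:2]-org)).round(1))
g('FL',308,227,12);g('FR',86,227,12);g('nose',140,318,26)
g('pad back L',343,369,90);g('pad back R',360,369,90)
print(tri(('w1',351/1.42,350/1.42),('top0',223.3,232)))
E
```

```text
paddle -96 130 [339. 324.] [348. 297.]
paddle -66 130 [341. 367.] [349. 334.]
paddle -96 142 [358. 324.] [364. 297.]
paddle -66 142 [359. 367.] [365. 334.]
deckFL [305. 223.]
deckFR [ 78. 223.]
keeperTL -97,-50 [103. 301.]
FL [456.6  92.8  12. ] [-146.9   99. ]
FR [453.4 -77.6  12. ] [-146.9  -71.4]
nose [523.1 -40.9  26. ] [-77.9 -33.4]
pad back L [539.8 123.8  90. ] [-64.2 131.5]
pad back R [540.  135.1  90. ] [-64.2 142.8]
(array([525.82330482, 128.8894671 ,  89.49130849]), [np.float64(1.032449229467806), np.float64(1.032449229467771)])
```

Triangulating the paddle top from wrist and top views gives (525.8, 128.9, 89.5), against an expected height of 90. Now I grip it and draw the bolt.

Request:
send_rows --commands '[{"translation": [0.1,-0.07,0],"twist": [0,0,0]},{"translation": [0.2,-0.14,0],"twist": [0,0,0]},{"translation": [0.3,-0.21,-0.1],"twist": [0,0,0]},{"translation": [0.42,-0.32,-0.2],"twist": [0,0,0]},{"translation": [0.42,-0.32,-0.3],"twist": [0,0,0]},{"translation": [0.42,-0.32,-0.4],"twist": [0,0,0]},{"translation": [0.42,-0.32,-0.5],"twist": [0,0,0]},{"translation": [0.42,-0.32,-0.6],"twist": [0,0,0]},{"translation": [0.42,-0.32,-0.7],"twist": [0,0,0]},{"translation": [0.42,-0.32,-0.7],"twist": [0,0,0]}]'

```text
t: 5.2
ee_pos: [523.7, 130.7, 333.2]
orientation: [-0.029, -3.139, 0.001]
ft_force: [-0.8, 1.4, 0.5]
width: 87.8
```

Request:
send_rows --commands '[{"translation": [0,0,-0.12],"twist": [0,0,0]},{"translation": [0,0,-0.24],"twist": [0,0,0]},{"translation": [0,0,-0.36],"twist": [0,0,0]},{"translation": [0,0,-0.48],"twist": [0,0,0]},{"translation": [0,0,-0.6],"twist": [0,0,0]},{"translation": [0,0,-0.7],"twist": [0,0,0]},{"translation": [0,0,-0.8],"twist": [0,0,0]},{"translation": [0,0,-0.9],"twist": [0,0,0]},{"translation": [0,0,-1],"twist": [0,0,0]},{"translation": [0,0,-1],"twist": [0,0,0]}]'

```text
t: 6.2
ee_pos: [523.9, 130.5, 233.2]
orientation: [-0.029, -3.139, 0.001]
ft_force: [-0.1, -0.4, 0.2]
width: 87.4
```

Request:
send_rows --commands '[{"translation": [0,0,0],"twist": [0,0,0]},{"translation": [0,0,0],"twist": [0,0,0]},{"translation": [0,0,0],"twist": [0,0,0]},{"translation": [0,0,0],"twist": [0,0,0]},{"translation": [0,0,0],"twist": [0,0,0]},{"translation": [0,0,0],"twist": [0,0,0]},{"translation": [0,0,0],"twist": [0,0,0]},{"translation": [0,0,0],"twist": [0,0,0]},{"translation": [0,0,0],"twist": [0,0,0]},{"translation": [0,0,0],"twist": [0,0,0]}]' --grip 1

```text
t: 7.2
ee_pos: [524.3, 130.5, 234.6]
orientation: [-0.029, -3.141, 0.0]
ft_force: [-0.7, -0.6, 0.9]
width: 11.9
```

Request:
send_rows --commands '[{"translation": [0,0.08,0],"twist": [0,0,0]},{"translation": [0,0.16,0],"twist": [0,0,0]},{"translation": [0,0.25,0],"twist": [0,0,0]},{"translation": [0.01,0.34,0],"twist": [0,0,0]},{"translation": [0.01,0.43,0],"twist": [0,0,0]},{"translation": [0.01,0.52,0],"twist": [0,0,0]},{"translation": [0.01,0.6,0],"twist": [0,0,0]},{"translation": [0.01,0.66,0],"twist": [0,0,0]},{"translation": [0.01,0.71,0],"twist": [0,0,0]},{"translation": [0.01,0.74,0],"twist": [0,0,0]}]'

```text
t: 8.2
ee_pos: [525.7, 205.1, 234.7]
orientation: [0.029, 3.141, 0.0]
ft_force: [4.5, -3.1, -2.4]
width: 11.6
```

Request:
send_rows --commands '[{"translation": [0,0.01,0],"twist": [0,0,0]},{"translation": [0,0.02,0],"twist": [0,0,0]},{"translation": [0,0.03,0],"twist": [0,0,0]},{"translation": [0,0.03,0],"twist": [0,0,0]},{"translation": [0,0.03,0],"twist": [0,0,0]},{"translation": [0,0.04,0],"twist": [0,0,0]},{"translation": [0,0.04,0],"twist": [0,0,0]},{"translation": [0,0.05,0],"twist": [0,0,0]},{"translation": [0,0.05,0],"twist": [0,0,0]},{"translation": [0,0.05,0],"twist": [0,0,0]}]'

```text
t: 9.2
ee_pos: [525.8, 209.7, 234.7]
orientation: [0.03, 3.14, 0.001]
ft_force: [4.8, -2.2, -3.0]
width: 11.2
```

Request:
send_rows --commands '[{"translation": [0,0.01,0],"twist": [0,0,0]},{"translation": [0,0.01,0],"twist": [0,0,0]},{"translation": [0,0.02,0],"twist": [0,0,0]},{"translation": [0,0.02,0],"twist": [0,0,0]},{"translation": [0,0.03,0],"twist": [0,0,0]},{"translation": [0,0.03,0],"twist": [0,0,0]},{"translation": [0,0.03,0],"twist": [0,0,0]},{"translation": [0,0.03,0],"twist": [0,0,0]},{"translation": [0,0.03,0],"twist": [0,0,0]},{"translation": [0,0.03,0],"twist": [0,0,0]}]'

```text
t: 10.2
ee_pos: [525.8, 210.6, 234.6]
orientation: [0.029, 3.141, -0.005]
ft_force: [7.2, -18.6, -0.1]
width: 11.9
```

Request:
send_rows --commands '[{"translation": [0,-0.02,0],"twist": [0,0,0]},{"translation": [0,-0.02,0],"twist": [0,0,0]},{"translation": [0,-0.02,0],"twist": [0,0,0]},{"translation": [0,-0.02,0.1],"twist": [0,0,0]},{"translation": [0,-0.02,0.25],"twist": [0,0,0]},{"translation": [0,-0.02,0.4],"twist": [0,0,0]},{"translation": [0,-0.02,0.55],"twist": [0,0,0]},{"translation": [0,-0.02,0.7],"twist": [0,0,0]},{"translation": [0,-0.02,0.85],"twist": [0,0,0]},{"translation": [0,-0.02,1],"twist": [0,0,0]}]' --grip -1

```text
t: 11.2
ee_pos: [525.3, 210.5, 336.3]
orientation: [0.03, 3.141, 0.0]
ft_force: [1.0, 0.8, -0.6]
width: 86.6
```

Request:
send_rows --commands '[{"translation": [-0.01,-0.09,0.05],"twist": [0,0,-0.08]},{"translation": [-0.02,-0.18,0.1],"twist": [0,0,-0.16]},{"translation": [-0.03,-0.27,0.15],"twist": [0,0,-0.24]},{"translation": [-0.04,-0.36,0.2],"twist": [0,0,-0.32]},{"translation": [-0.05,-0.45,0.25],"twist": [0,0,-0.4]},{"translation": [-0.06,-0.54,0.3],"twist": [0,0,-0.48]},{"translation": [-0.07,-0.63,0.35],"twist": [0,0,-0.56]},{"translation": [-0.08,-0.72,0.4],"twist": [0,0,-0.64]},{"translation": [-0.09,-0.81,0.4],"twist": [0,0,-0.72]},{"translation": [-0.09,-0.9,0.4],"twist": [0,0,-0.75]}]'

```text
t: 12.2
ee_pos: [516.2, 119.8, 374.8]
orientation: [0.618, 3.08, 0.0]
ft_force: [0.0, 0.4, -0.6]
width: 87.7
```

Request:
send_rows --commands '[{"translation": [-0.01,-0.09,0],"twist": [0,0,-0.08]},{"translation": [-0.02,-0.18,0],"twist": [0,0,-0.16]},{"translation": [-0.03,-0.27,0],"twist": [0,0,-0.24]},{"translation": [-0.04,-0.36,0],"twist": [0,0,-0.32]},{"translation": [-0.05,-0.45,0],"twist": [0,0,-0.4]},{"translation": [-0.06,-0.54,0],"twist": [0,0,-0.48]},{"translation": [-0.07,-0.63,0],"twist": [0,0,-0.56]},{"translation": [-0.08,-0.72,0],"twist": [0,0,-0.64]},{"translation": [-0.09,-0.81,0],"twist": [0,0,-0.72]},{"translation": [-0.09,-0.9,0],"twist": [0,0,-0.75]}]'

```text
t: 13.2
ee_pos: [507.2, 29.8, 374.7]
orientation: [-1.181, -2.911, 0.0]
ft_force: [-0.6, -0.6, 0.8]
width: 88.0
```

Request:
send_rows --commands '[{"translation": [-0.01,-0.09,0],"twist": [0,0,-0.08]},{"translation": [-0.02,-0.18,0],"twist": [0,0,-0.16]},{"translation": [-0.03,-0.27,0],"twist": [0,0,-0.24]},{"translation": [-0.04,-0.36,0],"twist": [0,0,-0.32]},{"translation": [-0.05,-0.45,0],"twist": [0,0,-0.4]},{"translation": [-0.06,-0.54,0],"twist": [0,0,-0.48]},{"translation": [-0.07,-0.63,0],"twist": [0,0,-0.56]},{"translation": [-0.08,-0.72,0],"twist": [0,0,-0.64]},{"translation": [-0.09,-0.81,0],"twist": [0,0,-0.72]},{"translation": [-0.09,-0.9,0],"twist": [0,0,-0.75]}]'

```text
t: 14.2
ee_pos: [498.2, -60.2, 374.7]
orientation: [-1.703, -2.64, 0.0]
ft_force: [0.2, -0.1, -0.4]
width: 87.6
```

Request:
send_rows --commands '[{"translation": [-0.01,-0.09,0],"twist": [0,0,-0.08]},{"translation": [-0.02,-0.18,0],"twist": [0,0,-0.16]},{"translation": [-0.03,-0.27,0],"twist": [0,0,-0.24]},{"translation": [-0.04,-0.36,0],"twist": [0,0,-0.32]},{"translation": [-0.05,-0.45,0],"twist": [0,0,-0.4]},{"translation": [-0.06,-0.54,0],"twist": [0,0,-0.48]},{"translation": [-0.07,-0.63,0],"twist": [0,0,-0.56]},{"translation": [-0.08,-0.72,0],"twist": [0,0,-0.64]},{"translation": [-0.09,-0.81,0],"twist": [0,0,-0.72]},{"translation": [-0.09,-0.9,0],"twist": [0,0,-0.75]}]'

```text
t: 15.2
ee_pos: [489.2, -150.2, 374.7]
orientation: [-2.166, -2.276, 0.0]
ft_force: [0.7, -0.0, 0.4]
width: 87.3
```

Request:
send_rows --commands '[{"translation": [-0.01,-0.09,0],"twist": [0,0,0]},{"translation": [-0.02,-0.18,0],"twist": [0,0,0]},{"translation": [-0.03,-0.27,0],"twist": [0,0,0]},{"translation": [-0.04,-0.36,0],"twist": [0,0,0]},{"translation": [-0.05,-0.45,0],"twist": [0,0,0]},{"translation": [-0.06,-0.54,0],"twist": [0,0,0]},{"translation": [-0.07,-0.63,0],"twist": [0,0,0]},{"translation": [-0.08,-0.72,0],"twist": [0,0,0]},{"translation": [-0.09,-0.81,0],"twist": [0,0,0]},{"translation": [-0.09,-0.9,0],"twist": [0,0,0]}]'

```text
t: 16.2
ee_pos: [480.2, -240.2, 374.7]
orientation: [-2.163, -2.278, 0.0]
ft_force: [0.0, 0.4, 0.3]
width: 87.7
```

Request:
send_rows --commands '[{"translation": [0,-0.09,0],"twist": [0,0,0]},{"translation": [0,-0.18,0],"twist": [0,0,0]},{"translation": [0,-0.27,0],"twist": [0,0,0]},{"translation": [0,-0.36,0],"twist": [0,0,0]},{"translation": [0,-0.45,0],"twist": [0,0,0]},{"translation": [0,-0.54,0],"twist": [0,0,0]},{"translation": [0,-0.63,0],"twist": [0,0,0]},{"translation": [0,-0.72,0],"twist": [0,0,0]},{"translation": [0,-0.81,0],"twist": [0,0,0]},{"translation": [0,-0.9,0],"twist": [0,0,0]}]'

```text
t: 17.2
ee_pos: [480.3, -330.2, 374.6]
orientation: [-2.163, -2.278, -0.0]
ft_force: [1.0, -0.8, -0.1]
width: 88.0
```

```bash
python3 - <<'E'
from h import *
o=ctrl.get_obs(); print(o['t'],o['ee_pos'],o['orientation'],o['qpos'])
d=grab('wrist','w2'); print(d['cam_to_world'].round(3).tolist())
im=cv2.resize(d['img'],None,fx=1.42,fy=1.42,interpolation=cv2.INTER_CUBIC)
cv2.imwrite('pics/w2b.png',im[:,:,::-1])
E
```

```text
17.2 [ 480.32760262 -330.17747531  374.64337563] [-2.16293080e+00 -2.27837525e+00 -2.44512663e-05] [-6.22642640e-01  3.98197418e-01  1.74873335e+00  2.72121873e-05
  9.94713525e-01 -6.74632473e-01]
[[0.999, 0.05, 0.015, 475.889], [0.052, -0.956, -0.289, -251.612], [-0.0, 0.29, -0.957, 355.06], [0.0, 0.0, 0.0, 1.0]]
```

View pics/w2b.png

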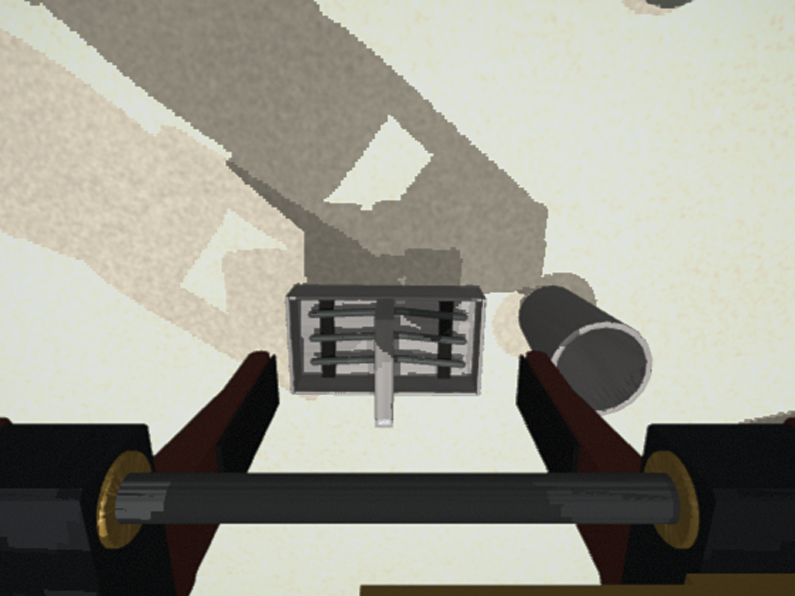

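```bash
python3 - <<'E'
from h import *
g=lambda n,u,v,z:print(n,onz('w2',u/1.42,v/1.42,z).round(1))
g('rim',289,298,32);g('rim',485,299,32);g('rim',481,393,32);g('rim',292,394,32)
g('bar near',384,299,77);g('bar far',384,420,77)
top=lambda u,v:('top0',395+(u-500)/5,185+v/5)
print(tri(('w2',384/1.42,420/1.42),top(742,329)))
print(tri(('w2',384/1.42,299/1.42),top(593,335)))
print(tri(('w2',481/1.42,393/1.42),top(696,203)),tri(('w2',292/1.42,394/1.42),top(722,467)))
E
```

```text
rim [ 406.  -352.4   32. ]
rim [ 541.9 -346.    32. ]
rim [ 546.5 -418.3   32. ]
rim [ 407.3 -426.4   32. ]
bar near [ 472.4 -336.    77. ]
bar far [ 476.  -417.7   77. ]
(array([ 475.59138214, -428.77628028,   58.21155526]), [np.float64(0.44222407973088523), np.float64(0.44222407973073474)])
(array([ 473.38808049, -367.93236397,  -11.66098548]), [np.float64(5.223840214908101), np.float64(5.223840214907978)])
(array([ 542.25791554, -412.3239868 ,   45.40429579]), [np.float64(1.582518747207135), np.float64(1.5825187472071696)]) (array([ 406.64750619, -423.95226065,   34.18706086]), [np.float64(1.6190015734754548), np.float64(1.619001573475304)])
```

```bash
python3 - <<'E'
from h import *
for v in(422,426): print(tri(('w2',384/1.42,v/1.42),('top0',395+242/5,185+329/5)), onz('w2',384/1.42,v/1.42,77))
E
```

```text
(array([ 475.49855076, -426.78778555,   64.0463211 ]), [np.float64(0.6024954632141802), np.float64(0.6024954632141029)]) [ 476.08121675 -419.11776208   77.        ]
(array([ 475.32203763, -423.00731744,   75.12675333]), [np.float64(0.9059903351739382), np.float64(0.9059903351738351)]) [ 476.2109118  -422.05197381   77.        ]
```

Request:
send_rows --commands '[{"translation": [-0.02,-0.15,0],"twist": [0,0,0]},{"translation": [-0.04,-0.3,0],"twist": [0,0,0]},{"translation": [-0.06,-0.45,0],"twist": [0,0,0]},{"translation": [-0.06,-0.55,0],"twist": [0,0,0]},{"translation": [-0.06,-0.55,-0.1],"twist": [0,0,0]},{"translation": [-0.06,-0.55,-0.2],"twist": [0,0,0]},{"translation": [-0.06,-0.55,-0.3],"twist": [0,0,0]},{"translation": [-0.06,-0.55,-0.4],"twist": [0,0,0]},{"translation": [-0.06,-0.55,-0.5],"twist": [0,0,0]},{"translation": [-0.06,-0.55,-0.5],"twist": [0,0,0]}]'

```text
t: 18.25
ee_pos: [474.0, -383.7, 322.7]
orientation: [-2.16, -2.277, 0.0]
ft_force: [-0.4, -0.0, 0.3]
width: 87.8
```

```bash
python3 - <<'E'
from h import *
o=ctrl.get_obs(); print(o['t'],o['ee_pos'])
d=grab('wrist','w3'); im=cv2.resize(d['img'],None,fx=1.42,fy=1.42,interpolation=cv2.INTER_CUBIC)
cv2.imwrite('pics/w3b.png',im[:,:,::-1])
E
```

```text
18.25 [ 474.02324336 -383.74618968  322.73119798]
```

View pics/w3b.png

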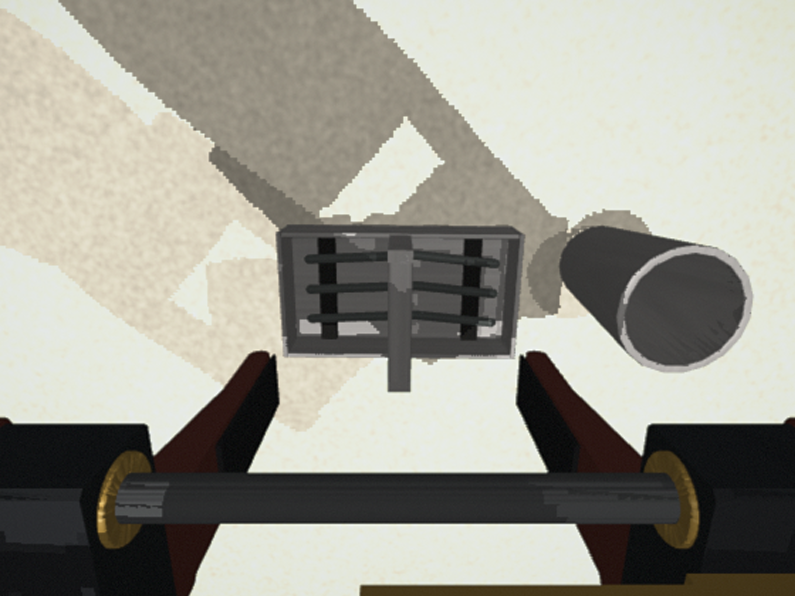

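The bar is centred between the fingers (column 399 of 795). Two views put its far end at z about 75, which fits the expected 77. Descending to grip, then a small lift.

Request:
send_rows --commands '[{"translation": [0,0,-0.12],"twist": [0,0,0]},{"translation": [0,0,-0.24],"twist": [0,0,0]},{"translation": [0,0,-0.36],"twist": [0,0,0]},{"translation": [0,0,-0.48],"twist": [0,0,0]},{"translation": [0,0,-0.6],"twist": [0,0,0]},{"translation": [0,0,-0.7],"twist": [0,0,0]},{"translation": [0,0,-0.8],"twist": [0,0,0]},{"translation": [0,0,-0.86],"twist": [0,0,0]},{"translation": [0,0,-0.9],"twist": [0,0,0]},{"translation": [0,0,-0.9],"twist": [0,0,0]}]'

```text
t: 19.3
ee_pos: [474.3, -384.4, 234.2]
orientation: [-2.163, -2.278, 0.0]
ft_force: [0.2, -0.1, 0.6]
width: 87.9
```

Request:
send_rows --commands '[{"translation": [0,0,0],"twist": [0,0,0]},{"translation": [0,0,0],"twist": [0,0,0]},{"translation": [0,0,0],"twist": [0,0,0]},{"translation": [0,0,0],"twist": [0,0,0]},{"translation": [0,0,0],"twist": [0,0,0]},{"translation": [0,0,0],"twist": [0,0,0]},{"translation": [0,0,0],"twist": [0,0,0]},{"translation": [0,0,0],"twist": [0,0,0]},{"translation": [0,0,0],"twist": [0,0,0]},{"translation": [0,0,0],"twist": [0,0,0]}]' --grip 1

```text
t: 20.3
ee_pos: [474.4, -384.4, 234.7]
orientation: [2.163, 2.278, 0.0]
ft_force: [-1.9, -0.6, -0.4]
width: 12.0
```

Request:
send_rows --commands '[{"translation": [0,0,0.03],"twist": [0,0,0]},{"translation": [0,0,0.07],"twist": [0,0,0]},{"translation": [0,0,0.12],"twist": [0,0,0]},{"translation": [0,0,0.2],"twist": [0,0,0]},{"translation": [0,0,0.3],"twist": [0,0,0]},{"translation": [0,0,0.4],"twist": [0,0,0]},{"translation": [0,0,0.5],"twist": [0,0,0]},{"translation": [0,0,0.6],"twist": [0,0,0]},{"translation": [0,0,0.7],"twist": [0,0,0]},{"translation": [0,0,0.75],"twist": [0,0,0]}]'

```text
t: 21.3
ee_pos: [474.6, -384.6, 311.1]
orientation: [2.162, 2.277, 0.0]
ft_force: [0.2, 0.3, -5.1]
width: 11.7
```

Request:
send_rows --commands '[{"translation": [0,0.06,0],"twist": [0,0,0]},{"translation": [0.01,0.14,0],"twist": [0,0,0]},{"translation": [0.02,0.24,0],"twist": [0,0,0]},{"translation": [0.03,0.34,0],"twist": [0,0,0]},{"translation": [0.04,0.44,0],"twist": [0,0,0]},{"translation": [0.05,0.54,0],"twist": [0,0,0]},{"translation": [0.06,0.64,0],"twist": [0,0,0]},{"translation": [0.07,0.74,0],"twist": [0,0,0]},{"translation": [0.07,0.84,0],"twist": [0,0,0]},{"translation": [0.07,0.94,0],"twist": [0,0,0]}]'

```text
t: 22.3
ee_pos: [481.4, -289.6, 309.7]
orientation: [2.163, 2.278, 0.0]
ft_force: [-0.1, 0.2, -3.3]
width: 11.6
```

Request:
send_rows --commands '[{"translation": [0,0.1,0],"twist": [0,0,0]},{"translation": [0.01,0.2,0],"twist": [0,0,0]},{"translation": [0.02,0.3,0],"twist": [0,0,0]},{"translation": [0.03,0.4,0],"twist": [0,0,0]},{"translation": [0.04,0.5,0],"twist": [0,0,0]},{"translation": [0.05,0.6,0],"twist": [0,0,0]},{"translation": [0.06,0.7,0],"twist": [0,0,0]},{"translation": [0.07,0.8,0],"twist": [0,0,0]},{"translation": [0.07,0.9,0],"twist": [0,0,0]},{"translation": [0.07,1,0],"twist": [0,0,0]}]'

```text
t: 23.3
ee_pos: [488.4, -189.6, 309.7]
orientation: [2.163, 2.278, -0.0]
ft_force: [-0.5, -0.1, -4.7]
width: 12.0
```

Request:
send_rows --commands '[{"translation": [0,0.1,0],"twist": [0,0,-0.02]},{"translation": [0.01,0.2,0],"twist": [0,0,-0.04]},{"translation": [0.02,0.3,0],"twist": [0,0,-0.06]},{"translation": [0.03,0.4,0],"twist": [0,0,-0.08]},{"translation": [0.04,0.5,0],"twist": [0,0,-0.1]},{"translation": [0.05,0.6,0],"twist": [0,0,-0.12]},{"translation": [0.06,0.7,0],"twist": [0,0,-0.14]},{"translation": [0.07,0.8,0],"twist": [0,0,-0.14]},{"translation": [0.07,0.9,0],"twist": [0,0,-0.14]},{"translation": [0.07,1,0],"twist": [0,0,-0.14]}]'

```text
t: 24.3
ee_pos: [495.3, -89.6, 309.7]
orientation: [-2.241, -2.201, 0.0]
ft_force: [1.3, 1.0, -4.1]
width: 11.7
```

Request:
send_rows --commands '[{"translation": [0,0.1,0],"twist": [0,0,0]},{"translation": [0.01,0.2,0],"twist": [0,0,0]},{"translation": [0.02,0.3,0],"twist": [0,0,0]},{"translation": [0.03,0.4,0],"twist": [0,0,0]},{"translation": [0.04,0.5,0],"twist": [0,0,0]},{"translation": [0.05,0.6,0],"twist": [0,0,0]},{"translation": [0.06,0.7,0],"twist": [0,0,0]},{"translation": [0.07,0.77,0],"twist": [0,0,0]},{"translation": [0.08,0.83,0],"twist": [0,0,0]},{"translation": [0.08,0.86,0],"twist": [0,0,0]}]'

```text
t: 25.3
ee_pos: [503.5, -3.9, 309.7]
orientation: [2.241, 2.202, 0.0]
ft_force: [0.7, -0.1, -4.5]
width: 11.6
```

```bash
python3 - <<'E'
from h import *
o=ctrl.get_obs(); print(o['t'],o['ee_pos'],o['orientation'],o['ft_force'],o['moment'])
d=grab('wrist','w4'); grab('top','top4');
im=cv2.resize(d['img'],None,fx=1.42,fy=1.42,interpolation=cv2.INTER_CUBIC)
cv2.imwrite('pics/w4b.png',im[:,:,::-1])
E
```

```text
25.3 [503.5063798   -3.86468973 309.68296318] [2.24082426e+00 2.20178084e+00 1.28388796e-04] [ 0.66461797 -0.1114924  -4.48969255] [-0.0772184   0.03365142  0.01424879]
```

View pics/w4b.png

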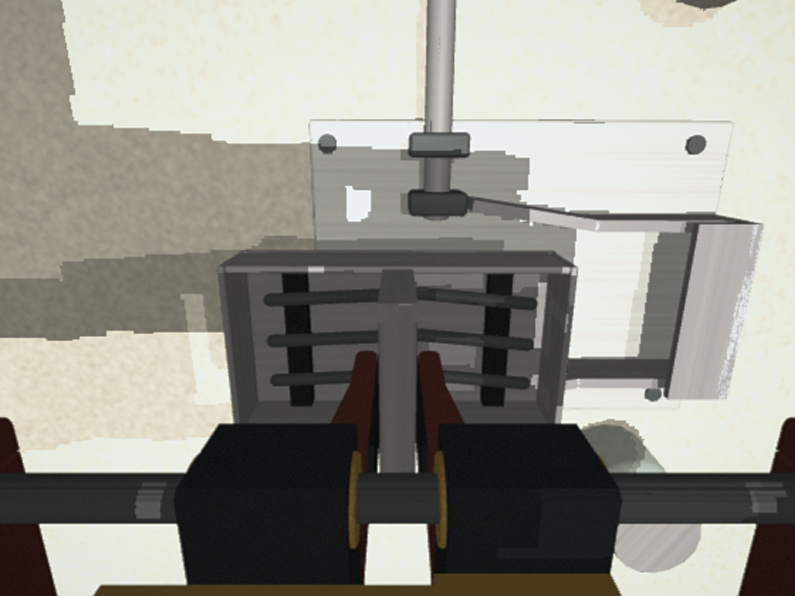

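```bash
python3 - <<'E'
from h import *
th=-.0185; R=np.array([[np.cos(th),-np.sin(th)],[np.sin(th),np.cos(th)]]); org=np.array([603.5,-6.4])
def g(n,u,v,z):
  p=onz('w4',u/1.42,v/1.42,z); print(n,p.round(1),(R.T@(p[:2]-org)).round(1))
g('deckFL -150,97',310,121,12);g('deckBL 80,97',732,122,12)
g('lipL 45,?',697,222,53);g('lipR',668,398,53)
g('blockL y49..90',438,214,39);g('blk',438,133,39)
g('rightwall top edges',620,358,40);g('rw',620,378,40);g('leftwall',660,218,40);g('lw',660,230,40)
g('cass rim tl',220,268,32+74.7);g('cass rim tr',576,268,32+74.7)
E
```

```text
deckFL -150,97 [458.   91.6  12. ] [-147.3   95.3]
deckBL 80,97 [685.2  87.1  12. ] [79.9 95. ]
lipL 45,? [649.9  39.6  53. ] [45.5 46.9]
lipR [649.5 -55.7  53. ] [ 46.9 -48.4]
blockL y49..90 [525.  44.  39.] [-79.4  48.9]
blk [524.8  83.3  39. ] [-80.4  88.2]
rightwall top edges [627.1 -37.4  40. ] [ 24.1 -30.6]
rw [628.5 -49.7  40. ] [ 25.8 -42.9]
leftwall [638.6  40.1  40. ] [34.2 47.1]
lw [639.4  33.9  40. ] [35.2 41. ]
cass rim tl [435.4  33.1 106.7] [-168.8   36.3]
cass rim tr [573.   30.6 106.7] [-31.2  36.5]
```

Request:
send_rows --commands '[{"translation": [0,0,-0.1],"twist": [0,0,0]},{"translation": [0,0,-0.2],"twist": [0,0,0]},{"translation": [0,0,-0.3],"twist": [0,0,0]},{"translation": [0,0,-0.4],"twist": [0,0,0]},{"translation": [0,0,-0.5],"twist": [0,0,0]},{"translation": [0,0,-0.55],"twist": [0,0,0]},{"translation": [0,0,-0.59],"twist": [0,0,0]},{"translation": [0,0,-0.61],"twist": [0,0,0]},{"translation": [0,0,-0.63],"twist": [0,0,0]},{"translation": [0,0,-0.63],"twist": [0,0,0]}]'

```text
t: 26.4
ee_pos: [503.5, -4.4, 246.8]
orientation: [2.241, 2.201, 0.001]
ft_force: [-0.8, -0.3, -4.0]
width: 11.8
```

Request:
send_rows --commands '[{"translation": [0.04,0,0],"twist": [0,0,0]},{"translation": [0.1,0,0],"twist": [0,0,0]},{"translation": [0.16,0,0],"twist": [0,0,0]},{"translation": [0.22,0,0],"twist": [0,0,0]},{"translation": [0.28,-0.01,0],"twist": [0,0,0]},{"translation": [0.34,-0.01,0],"twist": [0,0,0]},{"translation": [0.4,-0.01,0],"twist": [0,0,0]},{"translation": [0.46,-0.01,0],"twist": [0,0,0]},{"translation": [0.5,-0.01,0],"twist": [0,0,0]},{"translation": [0.5,-0.01,0],"twist": [0,0,0]}]'

```text
t: 27.4
ee_pos: [554.0, -5.4, 246.7]
orientation: [2.241, 2.201, 0.001]
ft_force: [-0.0, 0.1, -3.7]
width: 12.1
```

Request:
send_rows --commands '[{"translation": [0.04,0,0],"twist": [0,0,0]},{"translation": [0.09,0,0],"twist": [0,0,0]},{"translation": [0.15,0,0],"twist": [0,0,0]},{"translation": [0.21,0,0],"twist": [0,0,0]},{"translation": [0.27,-0.01,0],"twist": [0,0,0]},{"translation": [0.33,-0.01,0],"twist": [0,0,0]},{"translation": [0.38,-0.01,0],"twist": [0,0,0]},{"translation": [0.42,-0.01,0],"twist": [0,0,0]},{"translation": [0.46,-0.01,0],"twist": [0,0,0]},{"translation": [0.46,-0.01,0],"twist": [0,0,0]}]'

```text
t: 28.4
ee_pos: [600.0, -6.4, 246.7]
orientation: [2.241, 2.201, 0.001]
ft_force: [0.8, -0.5, -3.7]
width: 11.7
```

Request:
send_rows --commands '[{"translation": [0,0,-0.005],"twist": [0,0,0]},{"translation": [0.01,0,-0.01],"twist": [0,0,0]},{"translation": [0.01,0,-0.01],"twist": [0,0,0]},{"translation": [0.02,0,-0.01],"twist": [0,0,0]},{"translation": [0.02,0,-0.01],"twist": [0,0,0]},{"translation": [0.03,0,-0.01],"twist": [0,0,0]},{"translation": [0.03,0,-0.01],"twist": [0,0,0]},{"translation": [0.04,0,-0.01],"twist": [0,0,0]},{"translation": [0.04,0,-0.01],"twist": [0,0,0]},{"translation": [0.04,0,-0.01],"twist": [0,0,0]}]'

```text
t: 29.4
ee_pos: [601.5, -6.5, 246.6]
orientation: [-2.239, -2.199, 0.006]
ft_force: [-12.9, -0.3, 15.5]
width: 11.5
```

Request:
send_rows --commands '[{"translation": [0,0,0.005],"twist": [0,0,0]},{"translation": [0,0,0.01],"twist": [0,0,0]},{"translation": [0,0,0.01],"twist": [0,0,0]},{"translation": [0,0,0.01],"twist": [0,0,0]},{"translation": [0,0,0.01],"twist": [0,0,0]},{"translation": [0,0,0.01],"twist": [0,0,0]},{"translation": [0,0,0.01],"twist": [0,0,0]},{"translation": [0,0,0.01],"twist": [0,0,0]},{"translation": [0,0,0.01],"twist": [0,0,0]},{"translation": [0,0,0.01],"twist": [0,0,0]}]'

```text
t: 30.4
ee_pos: [603.4, -6.4, 246.6]
orientation: [2.241, 2.201, 0.0]
ft_force: [-0.4, -0.7, -1.8]
width: 12.1
```

Lifting off by 1 mm removed the x force, so that was deck friction and not the wall. I'll creep on.

Request:
send_rows --commands '[{"translation": [0.01,0,0],"twist": [0,0,0]},{"translation": [0.01,0,0],"twist": [0,0,0]},{"translation": [0.02,0,0],"twist": [0,0,0]},{"translation": [0.02,0,0],"twist": [0,0,0]},{"translation": [0.03,0,0],"twist": [0,0,0]},{"translation": [0.03,0,0],"twist": [0,0,0]},{"translation": [0.03,0,0],"twist": [0,0,0]},{"translation": [0.03,0,0],"twist": [0,0,0]},{"translation": [0.03,0,0],"twist": [0,0,0]},{"translation": [0.03,0,0],"twist": [0,0,0]}]'

```text
t: 31.4
ee_pos: [606.3, -6.4, 246.6]
orientation: [-2.241, -2.201, 0.0]
ft_force: [-3.0, 1.0, -1.0]
width: 11.7
```

Request:
send_rows --commands '[{"translation": [0.01,0,0],"twist": [0,0,0]},{"translation": [0.01,0,0],"twist": [0,0,0]},{"translation": [0.01,0,0],"twist": [0,0,0]},{"translation": [0.02,0,0],"twist": [0,0,0]},{"translation": [0.02,0,0],"twist": [0,0,0]},{"translation": [0.02,0,0],"twist": [0,0,0]},{"translation": [0.02,0,0],"twist": [0,0,0]},{"translation": [0.02,0,0],"twist": [0,0,0]},{"translation": [0.02,0,0],"twist": [0,0,0]},{"translation": [0.02,0,0],"twist": [0,0,0]}]'

```text
t: 32.4
ee_pos: [607.0, -6.4, 246.6]
orientation: [-2.239, -2.199, 0.005]
ft_force: [-9.4, 0.7, 6.7]
width: 11.7
```

Wall contact at TCP x about 607. Easing off, releasing, rising and looking.

Request:
send_rows --commands '[{"translation": [-0.02,0,0],"twist": [0,0,0]},{"translation": [-0.02,0,0],"twist": [0,0,0]},{"translation": [-0.02,0,0],"twist": [0,0,0]},{"translation": [-0.02,0,0],"twist": [0,0,0]},{"translation": [-0.02,0,0.1],"twist": [0,0,0]},{"translation": [-0.02,0,0.25],"twist": [0,0,0]},{"translation": [-0.02,0,0.4],"twist": [0,0,0]},{"translation": [-0.02,0,0.6],"twist": [0,0,0]},{"translation": [-0.02,0,0.8],"twist": [0,0,0]},{"translation": [-0.02,0,1],"twist": [0,0,0]}]' --grip -1

```text
t: 33.4
ee_pos: [606.4, -6.4, 349.2]
orientation: [2.24, 2.2, 0.002]
ft_force: [-0.0, -0.1, 0.9]
width: 86.6
```

Request:
send_rows --commands '[{"translation": [-0.05,0.02,0.1],"twist": [0,0,0]},{"translation": [-0.1,0.05,0.2],"twist": [0,0,0.08]},{"translation": [-0.18,0.1,0.3],"twist": [0,0,0.16]},{"translation": [-0.26,0.15,0.4],"twist": [0,0,0.25]},{"translation": [-0.34,0.2,0.4],"twist": [0,0,0.34]},{"translation": [-0.42,0.26,0.4],"twist": [0,0,0.43]},{"translation": [-0.5,0.32,0.4],"twist": [0,0,0.52]},{"translation": [-0.58,0.38,0.4],"twist": [0,0,0.61]},{"translation": [-0.66,0.44,0.4],"twist": [0,0,0.7]},{"translation": [-0.74,0.5,0.4],"twist": [0,0,0.78]}]'

```text
t: 34.4
ee_pos: [531.5, 43.9, 387.1]
orientation: [1.769, 2.596, 0.0]
ft_force: [0.1, -0.4, 0.2]
width: 87.5
```

Request:
send_rows --commands '[{"translation": [0,0.05,0],"twist": [0,0,0.08]},{"translation": [0,0.1,0],"twist": [0,0,0.16]},{"translation": [0,0.15,0],"twist": [0,0,0.24]},{"translation": [0,0.2,0],"twist": [0,0,0.32]},{"translation": [0,0.25,0],"twist": [0,0,0.4]},{"translation": [0,0.3,0],"twist": [0,0,0.48]},{"translation": [0,0.35,0],"twist": [0,0,0.56]},{"translation": [0,0.4,0],"twist": [0,0,0.64]},{"translation": [0,0.45,0],"twist": [0,0,0.72]},{"translation": [0,0.5,0],"twist": [0,0,0.78]}]'

```text
t: 35.4
ee_pos: [532.0, 93.9, 387.0]
orientation: [1.233, 2.889, 0.0]
ft_force: [0.5, 0.3, 0.1]
width: 87.8
```

```bash
python3 - <<'E'
from h import *
o=ctrl.get_obs(); print(o['t'],o['ee_pos'],o['orientation'])
d=grab('top','top5');s=grab('scene','scene5')
c=lambda im,u,v,w,h:cv2.resize(im[v:v+h,u:u+w],None,fx=4,fy=4,interpolation=cv2.INTER_CUBIC)
a=c(d['img'],215,165,100,105);b=c(s['img'],235,190,100,105)
cv2.imwrite('pics/c5.png',np.hstack([a,b])[:,:,::-1])
E
```

```text
35.4 [531.9639979   93.89642658 386.95045289] [1.23323173e+00 2.88929125e+00 1.43800250e-04]
```

View pics/c5.png

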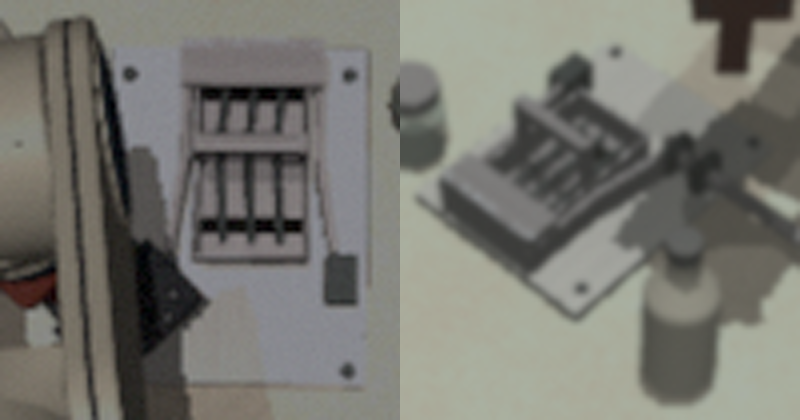

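```bash
python3 - <<'E'
from h import *
th=-.0185; R=np.array([[np.cos(th),-np.sin(th)],[np.sin(th),np.cos(th)]]); org=np.array([604.5,-7.0])
for n,u,v,z in[('frontL',193,262,44),('frontR',308,262,44),('barL',190,142,89),('barR',312,142,89),('lip',183,85,53),('lipR',323,85,53),('keeper top near',325,303,42),('keeper R',357,303,42)]:
  p=onz('top5',215+u/4,165+v/4,z);print(n,p.round(1),(R.T@(p[:2]-org)).round(1))
E
```

```text
frontL [532.3  30.2  44. ] [-72.9  35.9]
frontR [531.6 -44.9  44. ] [-72.2 -39.3]
barL [604.4  29.3  89. ] [-0.7 36.3]
barR [603.6 -48.   89. ] [ -0.1 -41. ]
lip [648.3  36.1  53. ] [43.  43.9]
lipR [647.2 -55.9  53. ] [ 43.6 -48.1]
keeper top near [504.9 -55.7  42. ] [-98.7 -50.5]
keeper R [504.7 -76.5  42. ] [-98.5 -71.4]
```

Request:
send_rows --commands '[{"translation": [0,0.05,0],"twist": [0,0,0.08]},{"translation": [0,0.1,0],"twist": [0,0,0.16]},{"translation": [-0.01,0.15,0],"twist": [0,0,0.24]},{"translation": [-0.02,0.2,0],"twist": [0,0,0.32]},{"translation": [-0.03,0.25,0],"twist": [0,0,0.4]},{"translation": [-0.04,0.3,0],"twist": [0,0,0.48]},{"translation": [-0.05,0.35,0],"twist": [0,0,0.56]},{"translation": [-0.06,0.41,0],"twist": [0,0,0.64]},{"translation": [-0.06,0.48,0],"twist": [0,0,0.72]},{"translation": [-0.06,0.56,0],"twist": [0,0,0.79]}]'

```text
t: 36.5
ee_pos: [526.3, 150.0, 386.7]
orientation: [0.642, 3.075, -0.0]
ft_force: [-1.0, -0.2, -0.0]
width: 88.0
```

Request:
send_rows --commands '[{"translation": [0,0.06,0],"twist": [0,0,0.08]},{"translation": [0,0.12,0],"twist": [0,0,0.16]},{"translation": [0,0.18,0],"twist": [0,0,0.24]},{"translation": [0,0.24,0],"twist": [0,0,0.32]},{"translation": [0,0.3,0],"twist": [0,0,0.4]},{"translation": [0,0.36,0],"twist": [0,0,0.48]},{"translation": [0,0.42,0],"twist": [0,0,0.56]},{"translation": [0,0.48,0],"twist": [0,0,0.64]},{"translation": [0,0.54,0],"twist": [0,0,0.72]},{"translation": [0,0.6,0],"twist": [0,0,0.79]}]'

```text
t: 37.5
ee_pos: [526.4, 210.1, 386.7]
orientation: [0.025, 3.141, -0.0]
ft_force: [-1.2, -0.2, 0.5]
width: 87.8
```

Corrected for the view's bias (lip and keeper both read 1.6 mm low), the cassette centre is at x about -0.8 and y about 0, so it is home. Now I grip the paddle and shoot the bolt.

Request:
send_rows --commands '[{"translation": [0,0,-0.1],"twist": [0,0,0]},{"translation": [0,0,-0.2],"twist": [0,0,0]},{"translation": [0,0,-0.3],"twist": [0,0,0]},{"translation": [0,0,-0.4],"twist": [0,0,0]},{"translation": [0,0,-0.5],"twist": [0,0,0]},{"translation": [0,0,-0.6],"twist": [0,0,0]},{"translation": [0,0,-0.7],"twist": [0,0,0]},{"translation": [0,0,-0.8],"twist": [0,0,0]},{"translation": [0,0,-0.9],"twist": [0,0,0]},{"translation": [0,0,-1],"twist": [0,0,0]}]'

```text
t: 38.5
ee_pos: [526.4, 209.6, 285.9]
orientation: [0.03, 3.141, -0.0]
ft_force: [0.3, 0.3, 0.2]
width: 87.7
```

Request:
send_rows --commands '[{"translation": [0,0,-0.1],"twist": [0,0,0]},{"translation": [0,0,-0.2],"twist": [0,0,0]},{"translation": [0,0,-0.3],"twist": [0,0,0]},{"translation": [0,0,-0.4],"twist": [0,0,0]},{"translation": [0,0,-0.48],"twist": [0,0,0]},{"translation": [0,0,-0.52],"twist": [0,0,0]},{"translation": [0,0,-0.52],"twist": [0,0,0]},{"translation": [0,0,-0.52],"twist": [0,0,0]},{"translation": [0,0,-0.52],"twist": [0,0,0]},{"translation": [0,0,-0.52],"twist": [0,0,0]}]'

```text
t: 39.5
ee_pos: [526.5, 209.6, 235.1]
orientation: [0.03, 3.141, 0.0]
ft_force: [0.1, 0.5, 0.2]
width: 87.3
```

Request:
send_rows --commands '[{"translation": [0,0,0],"twist": [0,0,0]},{"translation": [0,0,0],"twist": [0,0,0]},{"translation": [0,0,0],"twist": [0,0,0]},{"translation": [0,0,0],"twist": [0,0,0]},{"translation": [0,0,0],"twist": [0,0,0]},{"translation": [0,0,0],"twist": [0,0,0]},{"translation": [0,0,0],"twist": [0,0,0]},{"translation": [0,0,0],"twist": [0,0,0]},{"translation": [0,0,0],"twist": [0,0,0]},{"translation": [0,0,0],"twist": [0,0,0]}]' --grip 1

```text
t: 40.5
ee_pos: [526.3, 209.6, 234.7]
orientation: [-0.03, -3.141, -0.0]
ft_force: [0.9, -0.5, -0.5]
width: 11.4
```

Request:
send_rows --commands '[{"translation": [0,-0.05,0],"twist": [0,0,0]},{"translation": [0,-0.12,0],"twist": [0,0,0]},{"translation": [0,-0.2,0],"twist": [0,0,0]},{"translation": [-0.01,-0.29,0],"twist": [0,0,0]},{"translation": [-0.01,-0.38,0],"twist": [0,0,0]},{"translation": [-0.01,-0.47,0],"twist": [0,0,0]},{"translation": [-0.01,-0.56,0],"twist": [0,0,0]},{"translation": [-0.01,-0.65,0],"twist": [0,0,0]},{"translation": [-0.01,-0.73,0],"twist": [0,0,0]},{"translation": [-0.01,-0.8,0],"twist": [0,0,0]}]'

```text
t: 41.5
ee_pos: [524.9, 128.8, 234.6]
orientation: [-0.03, -3.14, 0.0]
ft_force: [-4.1, 2.9, 2.7]
width: 12.0
```

Request:
send_rows --commands '[{"translation": [0,-0.05,0],"twist": [0,0,0]},{"translation": [0,-0.1,0],"twist": [0,0,0]},{"translation": [0,-0.15,0],"twist": [0,0,0]},{"translation": [0,-0.19,0],"twist": [0,0,0]},{"translation": [0,-0.22,0],"twist": [0,0,0]},{"translation": [0,-0.25,0],"twist": [0,0,0]},{"translation": [0,-0.27,0],"twist": [0,0,0]},{"translation": [0,-0.29,0],"twist": [0,0,0]},{"translation": [0,-0.3,0],"twist": [0,0,0]},{"translation": [0,-0.31,0],"twist": [0,0,0]}]'

```text
t: 42.5
ee_pos: [524.5, 99.5, 234.7]
orientation: [-0.031, -3.139, -0.003]
ft_force: [-7.5, 20.0, 3.8]
width: 11.9
```

The hard stop was reached at y 99.5, about 110 mm of travel. Easing off, releasing and rising.

Request:
send_rows --commands '[{"translation": [0,0.01,0],"twist": [0,0,0]},{"translation": [0,0.01,0],"twist": [0,0,0]},{"translation": [0,0.01,0],"twist": [0,0,0]},{"translation": [0,0.01,0],"twist": [0,0,0]},{"translation": [0,0.01,0.1],"twist": [0,0,0]},{"translation": [0,0.01,0.25],"twist": [0,0,0]},{"translation": [0,0.01,0.4],"twist": [0,0,0]},{"translation": [0,0.01,0.6],"twist": [0,0,0]},{"translation": [0,0.01,0.8],"twist": [0,0,0]},{"translation": [0,0.01,1],"twist": [0,0,0]}]' --grip -1

```text
t: 43.5
ee_pos: [525.3, 99.4, 336.2]
orientation: [0.03, 3.141, -0.0]
ft_force: [0.2, -0.1, 0.2]
width: 86.5
```

Request:
send_rows --commands '[{"translation": [-0.05,0.08,0.05],"twist": [0,0,0]},{"translation": [-0.15,0.16,0.1],"twist": [0,0,0]},{"translation": [-0.25,0.24,0.15],"twist": [0,0,0]},{"translation": [-0.35,0.32,0.2],"twist": [0,0,0]},{"translation": [-0.45,0.4,0.25],"twist": [0,0,0]},{"translation": [-0.55,0.5,0.3],"twist": [0,0,0]},{"translation": [-0.65,0.6,0.35],"twist": [0,0,0]},{"translation": [-0.75,0.7,0.4],"twist": [0,0,0]},{"translation": [-0.85,0.8,0.4],"twist": [0,0,0]},{"translation": [-0.9,0.9,0.4],"twist": [0,0,0]}]'

```text
t: 44.5
ee_pos: [434.3, 190.4, 374.7]
orientation: [-0.029, -3.141, 0.0]
ft_force: [-0.1, -0.6, 0.2]
width: 87.6
```

```bash
python3 - <<'E'
from h import *
o=ctrl.get_obs(); print(o['t'],o['ee_pos'],o['ft_force'],o['width'])
d=grab('top','top6');s=grab('scene','scene6')
c=lambda im,u,v,w,h,k:cv2.resize(im[v:v+h,u:u+w],None,fx=k,fy=k,interpolation=cv2.INTER_CUBIC)
a=c(d['img'],195,165,135,105,3);b=c(s['img'],205,170,130,105,3)
cv2.imwrite('pics/c6.png',np.hstack([a,b])[:,:,::-1])
E
```

```text
44.5 [434.2563026  190.39665251 374.74051127] [-0.08943908 -0.64251629  0.1565352 ] 87.64968935855798
```

View pics/c6.png

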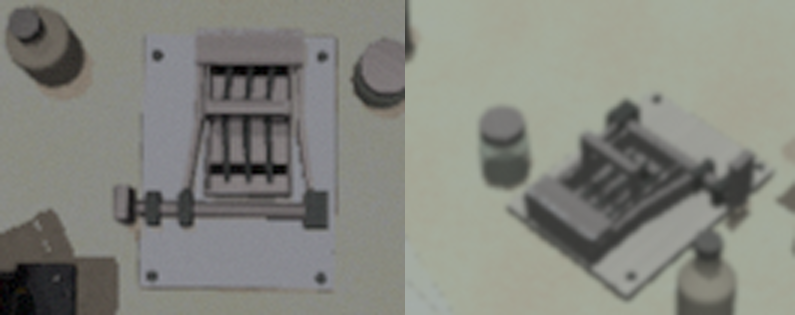

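The bolt spans the mouth into the keeper, at crop (316,208). The cassette sits home behind it under the lip, and the bottle and jar are in place. I'll check numerically and hand in.

```bash
python3 - <<'E'
from h import *
th=-.0185; R=np.array([[np.cos(th),-np.sin(th)],[np.sin(th),np.cos(th)]]); org=np.array([604.5,-7.0])
for n,u,v,z in[('paddle top',119,203,90),('frontL',204,195,44),('frontR',290,195,44),('barL',202,107,89),('barR',296,107,89)]:
  p=onz('top6',195+u/3,165+v/3,z);print(n,(R.T@(p[:2]-org)).round(1))
A=load('top0')[2].astype(int);B=load('top6')[2].astype(int)
for n,(u,v,w,h) in dict(bottle=(192,160,32,32),jar=(312,175,26,26),tumbler=(398,188,36,30),wide=(98,212,72,74)).items(): print(n,np.abs(A-B)[v:v+h,u:u+w].mean().round(1))
ctrl.close_job()
E
```

```text
paddle top [-83.3 104.8]
frontL [-71.6  36.6]
frontR [-70.9 -38.4]
barL [-1.2 36.7]
barR [ -0.5 -42.7]
bottle 7.0
jar 7.4
tumbler 6.0
wide 26.9
the job is handed in; nothing more can be done
```

I drew the bolt back to its stop and lifted the narrow cassette level by its bail. I then set it down just clear of the deck and slid it under the rear lip until it touched the back wall. After letting go, I shot the bolt to its hard stop, released it and backed away. The job was handed in at about 44.6 s, and it reports no verdict.

**Last checks:**
- **Bolt:** the paddle is at cradle y 104.8 mm (105 expected when fully home). The gripper covered 110 mm between the two stops.
- **Cassette:** its bar is at x about -1 mm and it stands square. Its y midpoint reads -1 to -3 mm, and the lip showed a similar offset in the earlier top view. Both are within the 7 mm allowed.
- **Robot:** the gripper is open and clear, and the measured force is about zero.
- **Bottle, jar and tumbler:** their image patches in the top view barely changed from the start.

**Did not agree or not checked:**
- **Wide cassette:** its patch changed more (mean difference 27, against 6–7 for the others). I put this down to the arm's shadow or the arm itself in view, since no move came near it, but I handed in without looking at it again.
- **First contact when sliding:** a 13 N force about 5 mm before the wall turned out to be deck friction. I eased the downward push by 1 mm and went on to the wall.

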